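Load, close and log a field incubator

ROBOT

A 7-joint arm with a two-finger parallel gripper is mounted at the origin on the work surface. World frame = base frame: x ahead of the robot, y to its left, z up, the work surface at z = 0. Lengths are in m, angles in rad, forces in N, time in s.
With the tool pointing down it reaches from about 0.4 to 0.875 m from the base axis. Payload 6.5 kg.
Tool frame: the origin (TCP) lies at the centre of the arm's flange, where the gripper is bolted on; the fingertips stand 166 mm ahead of it and the grasp point (between the pads) lies 147 mm ahead of it; z points along the fingers, y is the line along which they close (so a half turn about z gives the same grasp; the last joint's range is limited). The gripper opens to 88 mm and grips with 3 to 60 N. Pads are 18 mm wide; open, the fingers measure 123 mm over their backs; the gripper's body (75 mm by 187 mm) begins 45 mm behind the grasp point.
Start: joints at [-1.286, 0.536, -0.004, 1.538, 0.003, 1.067, -0.071], TCP at [0.223, 0.61, 0.405] pointing down, gripper open.
Joint ranges: [-2.7, 2.7], [-0.37, 2.16], [-1.27, 1.26], [0.24, 2.4], [-1.31, 4.45], [0.19, 1.91], [-2.76, 2.76]. Speed limits (rad/s): [2.39, 2.39, 3.14, 3.14, 3.14, 3.14, 3.14].

INTERFACE

Orientations are given as a rotation vector (axis times angle).
In Python, from station import get_state, grab_frame, camera_model, hand_in gives the robot as it stands.
- The arm moves only by the shell command python3 -m pendant 'ROWS'. ROWS is JSON, a list of rows, each a list of 3 entries, a list of its own where there are three numbers: the shift along the tool's x, y, z in m, then the turn, a rotation vector about the tool's x, y, z in rad, then the finger opening in m, from 0 to 0.0881. A call has 1 to 10 rows; each row is the pose to reach, as a shift and turn from the pose commanded when the call began, along the tool's axes at that moment; what a row does not reach only later rows make up. A row lasts 1/12 s, in which the tool goes at most 41.7 mm and 7.16 degrees, less where a joint would pass 70% of its speed; a pose out of reach is approached as far as the arm can. A call with a gripper value outside its range is refused whole. The fingers move at their own pace and stop on an object; the grip force is fixed at half the most. Time passes only in rows, so rows that repeat a pose let the fingers close. It gives the time, the measured TCP pose, the force, the opening and the grip force at its end, in the units of the state.
- get_state(): the state, without advancing time (a new reading comes with each control period).
- grab_frame(name): name is "scene" or "top" or "wrist"; returns the picture (400x640x3 uint8, red, green, blue); there is no depth.
- camera_model(name): a dict with "mtx" (3x3 intrinsics, pixels), "extrinsics" (4x4, takes a point from world to camera coordinates); the wrist camera has in their place "T_tool_cam" (4x4, takes a point from camera to tool coordinates, whose origin is the TCP and whose axes are the flange's). Camera axes: x right, y down, z forward; pixel columns grow to the right and rows downward; lengths in m; the calibration is good to about 2 mm. A picture is of the moment at which its call begins: read the wrist's pose just before it. camera_model takes no time and is no camera call.
- hand_in(): hands the job in; it is judged then, once.
The state is a dict: "t": time; "joints": joint angles; "qvel": joint speeds; "joint_torque": joint torques, N m; "position": TCP position; "tool_rot": TCP orientation; "wrist_force": force on the tool from outside, world axes, zero at the start; "torque": the same for the moment, N m; "finger_gap": finger opening in m; "finger_force": force on a finger pad.
Only numpy, scipy, OpenCV 4.12 (cv2) and the standard library are available. Lean on these libraries where they do the work, as an engineer would, in place of code of your own. Each camera call takes 0.05 s, during which the arm holds its last target. There are 200 camera calls.

TASK

Put every small culture dish that lies on the green mat, lid up, flat inside the incubator's pulled-out shelf, slide the shelf fully home, and push the door shut until it clicks onto its catch. Then pick up the hand scanner, hold it steady and square to the striped label on the incubator's upright front face (the part below the fold, right of the door), its window about 60 mm away, for a second or two, and lay the scanner back in its dock. Leave the other things on the table where they are.

Things in the scene. Friction and masses are not known exactly. Their poses are not given: they have to be found in the camera images.
- dish1: small round closed culture dish with pale agar, 60 mm across, 18 mm high, 40 g; origin at the centre of its underside, z up through the lid. Two to four such dishes are present (absent: None), all starting on the green mat (250 x 250 x 2 mm). The much wider open glass dish, the stack of plates and the blue bottle cap are not among them.
- dish2: small round closed culture dish with pale agar, 60 mm across, 18 mm high, 40 g; origin at the centre of its underside, z up through the lid. Two to four such dishes are present (absent: None), all starting on the green mat (250 x 250 x 2 mm). The much wider open glass dish, the stack of plates and the blue bottle cap are not among them.
- dish3: small round closed culture dish with pale agar, 60 mm across, 18 mm high, 40 g; origin at the centre of its underside, z up through the lid. Two to four such dishes are present (absent: None), all starting on the green mat (250 x 250 x 2 mm). The much wider open glass dish, the stack of plates and the blue bottle cap are not among them.
- dish4: small round closed culture dish with pale agar, 60 mm across, 18 mm high, 40 g; origin at the centre of its underside, z up through the lid. Two to four such dishes are present (absent: None), all starting on the green mat (250 x 250 x 2 mm). The much wider open glass dish, the stack of plates and the blue bottle cap are not among them.
- shelf_floor (a point): centre of the floor of the shelf's compartment, on the floor's upper side (28 mm above the table). Axes are the incubator's: x into the incubator, y left, z up. The compartment is 165 mm (x) by 250 mm (y) inside, with a rim 12 mm high all round; it moves with the shelf. All dishes lie side by side on this floor, for example at x -38 or +30 mm, y +-55 mm.
- shelf_tab (a point): top middle of the outer face of the upright tab on the shelf's front rim: 80 mm wide, 5 mm thick, its top 102 mm above the table, its lower end at the shelf. Push it towards the incubator (+x of the point) to close the shelf.
- shelf (a joint): how far the shelf is pulled out, m: 0 fully home, 0.2 fully out; starts pulled out. It takes about 2 N to slide.
- door (a joint): opening angle of the door, rad: 0 shut and seated on its catch, 2.0 wide open. The last 0.06 rad push a striker past a sprung roller, which takes up to about 10 N at the free edge; short of that the door is not caught. Starts wide open.
- door_hinge (a point): point on the door's vertical hinge axis, at mid-height of the door (78 mm above the table), at the left edge of the incubator's front. Its axes turn with the door: the door reaches 295 mm from here along its -y; its outer face looks along its -x and is 16 mm from the axis. The door stands from 12 to 144 mm above the table; with joint value q its -y direction is (-sin q, -cos q) in incubator x, y.
- door_edge (a point): point on the top edge of the door's outer face, 250 mm from the hinge axis (45 mm short of the free edge), 144 mm above the table; its -x points out of the outer face. The low black grip near the free edge is for looks.
- label (a point): centre of the block of black bars (45 x 30 mm) on the label on the incubator's upright front face, right of the door, 62 mm above the table; x points into the incubator (the way to look at it), y left, z up. The label is a 56 mm wide white strip that folds over onto the top; bars there lie straight above but are not the ones to read. Incubator: 280 deep, 380 wide, 145 mm high.
- scanner: black hand-held scanner, 0.18 kg, lying level: a bar 34 mm wide and 34 mm high with a head 46 mm wide and 36 mm high over the foremost 36 mm; 150 mm long along its x. Origin at the centre of its underside (75 mm behind the window); x points out of the reading window, z up. Grip it across the bar from above.
- scan_spot (a point): the scanner's reading spot: 60 mm ahead of its window on its axis (135 mm ahead of and 18 mm above the scanner's origin). Axes as the scanner's.
- dock_floor (a point): centre of the floor (6 mm above the table) of the scanner's dock, an open shallow grey tray; inside 182 mm along its x and 62 mm along its y, rims 12 mm high above the floor. The scanner lies in it lengthwise, either way round.

How it is judged:
By the outcome, as a careful person would: the job done as asked, in the order asked, and still so for the second after the job is handed in, with the robot touching nothing.
Of dish1, dish2, dish3, dish4 only 2 to 4 are there at a start; the rules pass over those that are not, and their reading is None.
At some moment in a run one of dish1, dish2, dish3, dish4, scanner may be knocked a few centimetres aside while the robot is not near it.
Once in a run the grip may slacken for a moment while it holds something.
It also fails if it takes over 210 s, if anything falls off the work surface, if the arm or the gripper's body presses on something with over 40 N, if the wrist force passes 120 N, or if a joint passes its speed limit or range.

## Working session

There is one attempt and no reset: what is moved stays moved. The work goes in short steps, Python scripts to look and compute and a shell command to move; the robot and the scene stay as the last step left them, time stands still between calls to the robot, and variables do not carry over. Pictures are saved under pics/ and viewed, at most 14 in all, crops included, and the job is handed in when it is done.

```bash
mkdir -p pics; ls; cat > h.py <<'E'
import numpy as np, cv2
from station import *
from scipy.spatial.transform import Rotation as R
def save(name,fn,crop=None,s=1):
    im=grab_frame(name)[:,:,::-1]
    if crop: x0,y0,x1,y1=crop; im=im[y0:y1,x0:x1]
    if s!=1: im=cv2.resize(im,None,fx=s,fy=s,interpolation=cv2.INTER_CUBIC)
    cv2.imwrite('pics/'+fn,im)
def pose():
    s=get_state(); return np.array(s['position']),R.from_rotvec(s['tool_rot']).as_matrix(),s
def ray(cam,uv,T=None):
    m=camera_model(cam); K=np.array(m['mtx'])
    d=np.linalg.inv(K)@np.array([uv[0],uv[1],1.])
    if cam=='wrist':
        p,Rm,_=pose(); Tc=np.array(m['T_tool_cam']); return p+Rm@Tc[:3,3], Rm@Tc[:3,:3]@d
    E=np.array(m['extrinsics']); return -E[:3,:3].T@E[:3,3], E[:3,:3].T@d
def at(cam,uv,z):
    o,d=ray(cam,uv); return o+d*(z-o[2])/d[2]
def proj(cam,P):
    m=camera_model(cam); K=np.array(m['mtx']); P=np.array(P,float)
    if cam=='wrist':
        p,Rm,_=pose(); Tc=np.array(m['T_tool_cam']); c=Tc[:3,:3].T@(Rm.T@(P-p)-Tc[:3,3])
    else:
        E=np.array(m['extrinsics']); c=E[:3,:3]@P+E[:3,3]
    q=K@c; return q[:2]/q[2]
E
python3 - <<'E'
from h import *
save('top','top1.png'); save('scene','scene1.png'); 
p,Rm,s=pose(); print(s['t'],p.round(4),Rm.round(3))
for n in('top','scene','wrist'):print({k:np.array(v).round(3).tolist() for k,v in camera_model(n).items()})
E
```

```text
pics
0.1 [0.2233 0.6102 0.404 ] [[-0.939  0.344 -0.   ]
 [ 0.344  0.939 -0.001]
 [-0.    -0.001 -1.   ]]
{'mtx': [[382.358, 0.0, 315.838], [0.0, 382.358, 197.617], [0.0, 0.0, 1.0]], 'extrinsics': [[-0.008, -1.0, 0.026, -0.099], [-0.993, 0.005, -0.119, 0.605], [0.118, -0.026, -0.993, 1.02], [0.0, 0.0, 0.0, 1.0]]}
{'mtx': [[366.207, 0.0, 318.245], [0.0, 366.207, 197.784], [0.0, 0.0, 1.0]], 'extrinsics': [[-0.538, 0.843, -0.02, 0.408], [0.538, 0.325, -0.778, -0.209], [-0.649, -0.429, -0.628, 1.255], [0.0, 0.0, 0.0, 1.0]]}
{'mtx': [[276.94, 0.0, 322.147], [0.0, 276.94, 197.736], [0.0, 0.0, 1.0]], 'T_tool_cam': [[-0.001, -0.947, -0.322, 0.084], [1.0, -0.001, -0.0, 0.001], [-0.0, -0.322, 0.947, 0.02], [0.0, 0.0, 0.0, 1.0]]}
```

View pics/top1.png

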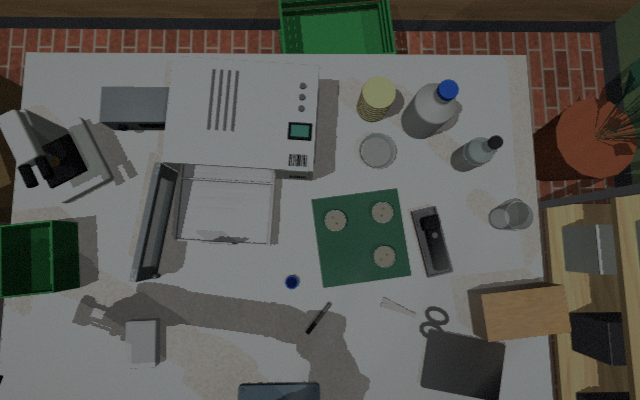

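View pics/scene1.png

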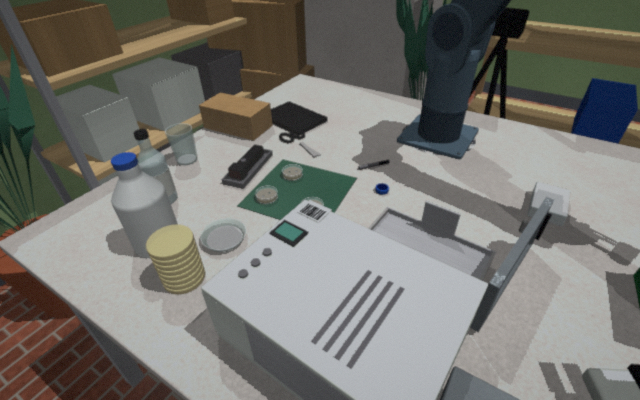

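The top view shows three dishes on the mat, at about (335,220), (382,212) and (384,257). The incubator's top runs from (165,62) to (318,178), the shelf is around (228,205), the door leaf at (155,222) and the dock with scanner at (432,240). I'll take enlarged crops next.

```bash
python3 - <<'E'
import cv2
im=cv2.imread('pics/top1.png')
def c(b,s,f):
    x0,y0,x1,y1=b; cv2.imwrite('pics/'+f,cv2.resize(im[y0:y1,x0:x1],None,fx=s,fy=s,interpolation=cv2.INTER_CUBIC))
c((130,55,330,205+0),4,'a.png'); c((130,150,330,290),4,'b.png'); c((300,180,460,290),5,'c.png')
E
```

```text
(no output)
```

View pics/b.png

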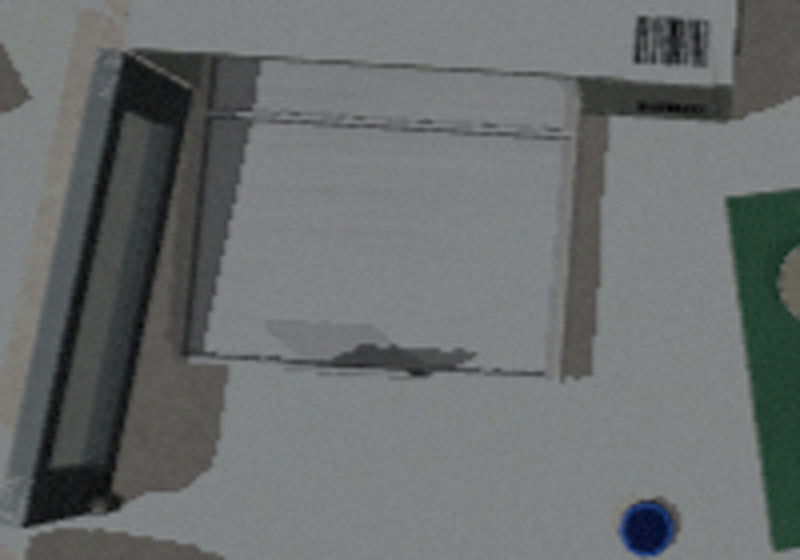

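View pics/c.png

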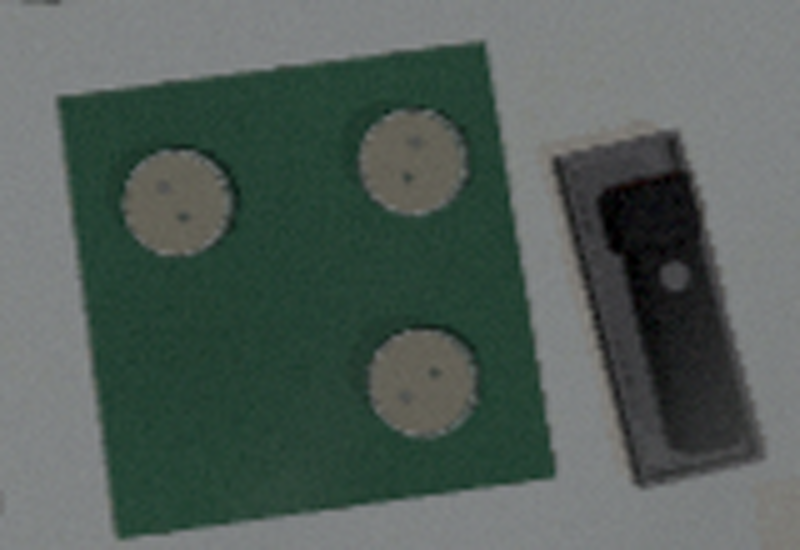

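Crop b shows the incubator's front top edge from (125,50) to (732,85), the shelf's front rim from (185,357) to (555,378), and the door's top edge from (115,55) to (10,522). In crop c the dishes are centred at (178,203), (413,161) and (424,382). The scanner head's front corners are (603,188) and (690,172), and its tail is at about (670,452) to (745,440).

```bash
python3 - <<'E'
from h import *
def g(x,y,s,o,z): return at('top',((x+.5)/s-.5+o[0],(y+.5)/s-.5+o[1]),z)
B=(130,150);C=(300,180)
print('cam',ray('top',(0,0))[0].round(3))
for n,x,y,z in [('incFL',125,50,.145),('incFR',732,85,.145),('barsTopL',634,64,.145),('barsTopR',708,67,.145),('labR',713,84,.145),('lab low L',640,110,.047),('lab low R',706,114,.047),('shelfFL',185,357,.04),('shelfFR',555,380,.04),('shelf lb',208,116,.04),('shelf rb',570,137,.04),('doorfree outer',0,520,.144),('doorfree inner',24,525,.144),('hingeouter',97,50,.144),('hingeinn',122,52,.144),('tab',420,374,.102),('tabL',318,373,.102)]: print(n,g(x,y,4,B,z).round(4))
for n,x,y,z in [('d1',178,203,.02),('d2',413,161,.02),('d3',424,382,.02),('matTL',58,97,.002),('matTR',485,41,.002),('matBR',554,477,.002),('matBL',118,538,.002),('headL',603,188,.042),('headR',690,172,.042),('tailL',670,452,.040),('tailR',745,438,.040),('dockTL',553,157,.018),('dockTR',680,130,.018),('dockBR',763,458,.018),('dockBL',640,488,.018)]: print(n,g(x,y,5,C,z).round(4))
p,Rm,_=pose()
print(Rm)
E
```

```text
cam [ 0.48  -0.074  1.087]
incFL [0.6826 0.2848 0.145 ]
incFR [ 0.6594 -0.092   0.145 ]
barsTopL [ 0.6729 -0.0308  0.145 ]
barsTopR [ 0.6709 -0.0771  0.145 ]
labR [ 0.6601 -0.0801  0.145 ]
lab low L [ 0.6608 -0.0304  0.047 ]
lab low R [ 0.6579 -0.0758  0.047 ]
shelfFL [0.4942 0.2764 0.04  ]
shelfFR [0.4768 0.0274 0.04  ]
shelf lb [0.6589 0.2665 0.04  ]
shelf rb [0.6433 0.0182 0.04  ]
doorfree outer [0.3965 0.3479 0.144 ]
doorfree inner [0.3934 0.3335 0.144 ]
hingeouter [0.6829 0.3024 0.144 ]
hingeinn [0.6816 0.287  0.144 ]
tab [0.4814 0.107  0.102 ]
tabL [0.4826 0.1715 0.102 ]
d1 [ 0.543  -0.1565  0.02  ]
d2 [ 0.5658 -0.2892  0.02  ]
d3 [ 0.4428 -0.2918  0.02  ]
matTL [ 0.6051 -0.0901  0.002 ]
matTR [ 0.6364 -0.3365  0.002 ]
matBR [ 0.3888 -0.3674  0.002 ]
matBL [ 0.3579 -0.1219  0.002 ]
headL [ 0.5485 -0.3896  0.042 ]
headR [ 0.557  -0.4384  0.042 ]
tailL [ 0.4047 -0.4211  0.04  ]
tailR [ 0.4118 -0.4626  0.04  ]
dockTL [ 0.5678 -0.3691  0.018 ]
dockTR [ 0.5827 -0.4421  0.018 ]
dockBR [ 0.3994 -0.4803  0.018 ]
dockBL [ 0.3837 -0.4108  0.018 ]
[[-9.39119395e-01  3.43590755e-01 -3.93196218e-04]
 [ 3.43590960e-01  9.39118330e-01 -1.41919826e-03]
 [-1.18365627e-04 -1.46789528e-03 -9.99998916e-01]]
```

```bash
python3 - <<'E'
from h import *
save('scene','s2.png',(300,180,560,340),3)
E
```

```text
(no output)
```

View pics/s2.png

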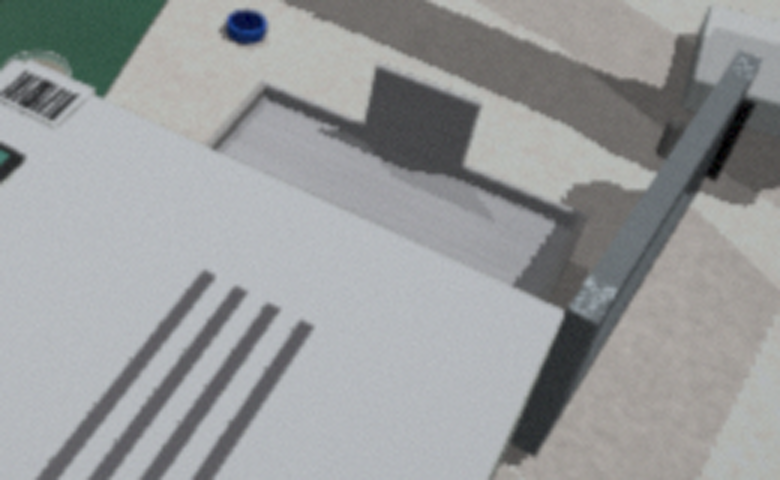

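```bash
cat >> h.py <<'E'
def go(x,y,z,yaw=90.):
    "shift/turn (tool axes) to a tool-down pose with tool y at yaw deg in world"
    p,Rm,s=pose(); c,q=np.cos(np.radians(yaw)),np.sin(np.radians(yaw))
    Y=np.array([c,q,0]);Z=np.array([0,0,-1.]);T=np.stack([np.cross(Y,Z),Y,Z],1)
    print('t%.1f'%s['t'],(Rm.T@(np.array([x,y,z])-p)).round(4),R.from_matrix(Rm.T@T).as_rotvec().round(4))
E
python3 -m pendant '[[[-0.39,-0.2,0.04],[0,0,-0.351],0.088],[[-0.39,-0.2,0.04],[0,0,-0.351],0.088],[[-0.39,-0.2,0.04],[0,0,-0.351],0.088],[[-0.39,-0.2,0.04],[0,0,-0.351],0.088],[[-0.39,-0.2,0.04],[0,0,-0.351],0.088],[[-0.39,-0.2,0.04],[0,0,-0.351],0.088],[[-0.39,-0.2,0.04],[0,0,-0.351],0.088],[[-0.39,-0.2,0.04],[0,0,-0.351],0.088],[[-0.39,-0.2,0.04],[0,0,-0.351],0.088],[[-0.39,-0.2,0.04],[0,0,-0.351],0.088]]'
python3 -c "
from h import *
go(.543,-.1565,.30)"
```

```text
t: 0.98
position: [0.506, 0.3039, 0.3666]
tool_rot: [0.001, -3.141, 0.0]
wrist_force: [0.0, 0.0, -0.5]
finger_gap: 0.0881
finger_force: 0.0
t1.0 [-0.0368 -0.4604  0.0666] [-0.0002 -0.0002  0.0003]
```

```bash
python3 -m pendant '[[[-0.03,-0.39,0.05],[0,0,0],0.088],[[-0.03,-0.39,0.05],[0,0,0],0.088],[[-0.03,-0.39,0.05],[0,0,0],0.088],[[-0.03,-0.39,0.05],[0,0,0],0.088],[[-0.03,-0.39,0.05],[0,0,0],0.088],[[-0.03,-0.39,0.05],[0,0,0],0.088],[[-0.03,-0.39,0.05],[0,0,0],0.088],[[-0.03,-0.39,0.05],[0,0,0],0.088],[[-0.03,-0.39,0.05],[0,0,0],0.088],[[-0.03,-0.39,0.05],[0,0,0],0.088]]'
python3 -m pendant '[[[0,0,0],[0,0,0],0.088],[[0,0,0],[0,0,0],0.088]]'
python3 - <<'E'
from h import *
go(.543,-.1565,.30)
for P in [(.543,-.1565,.02),(.566,-.289,.02),(.443,-.292,.02)]: print(proj('wrist',P).round(0))
save('wrist','w1.png')
E
```

```text
t: 1.82
position: [0.5344, -0.0903, 0.3163]
tool_rot: [-0.009, -3.141, 0.004]
wrist_force: [0.4, -0.9, -0.2]
finger_gap: 0.0879
finger_force: 0.0
t: 1.98
position: [0.5349, -0.0854, 0.3165]
tool_rot: [-0.004, -3.141, 0.0]
wrist_force: [-0.8, 0.7, 0.1]
finger_gap: 0.088
finger_force: 0.0
t2.0 [-0.0083 -0.0711  0.0165] [-0.0001 -0.0007 -0.0027]
[254. 196.]
[133. 216.]
[101.  95.]
```

View pics/w1.png

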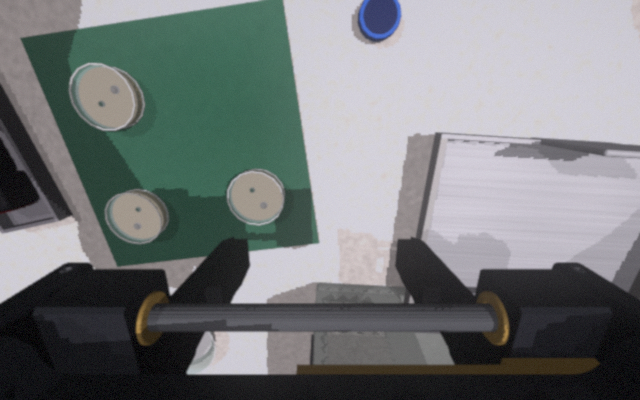

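The wrist view shows the dishes at (256,196), (137,216) and (106,97), within 2–5 px of my projections, so the positions hold. Next I grasp dish 1.

```bash
python3 -m pendant '[[[-0.008,-0.07,0],[0,0,0],0.088],[[-0.008,-0.07,0],[0,0,0],0.088],[[-0.008,-0.07,0.035],[0,0,0],0.088],[[-0.008,-0.07,0.07],[0,0,0],0.088],[[-0.008,-0.07,0.1],[0,0,0],0.088],[[-0.008,-0.07,0.12],[0,0,0],0.088],[[-0.008,-0.07,0.135],[0,0,0],0.088],[[-0.008,-0.07,0.142],[0,0,0],0.088],[[-0.008,-0.07,0.142],[0,0,0],0.05],[[-0.008,-0.07,0.142],[0,0,0],0.05]]'
python3 -m pendant '[[[0,0,0],[0,0,0],0.05],[[0,0,0],[0,0,0],0.05],[[0,0,0],[0,0,0],0.05],[[0,0,0],[0,0,0],0.05]]'
```

```text
t: 2.87
position: [0.5437, -0.1532, 0.1753]
tool_rot: [-0.003, 3.141, 0.001]
wrist_force: [0.2, 0.4, 0.1]
finger_gap: 0.0767
finger_force: 0.0
t: 3.2
position: [0.5438, -0.1543, 0.176]
tool_rot: [-0.001, 3.14, -0.0]
wrist_force: [-1.2, 0.2, 6.6]
finger_gap: 0.0589
finger_force: 30.0
```

```bash
python3 -m pendant '[[[0,0,-0.02],[0,0,0],0.05],[[0,0,-0.05],[0,0,0],0.05],[[0,0,-0.09],[0,0,0],0.05],[[0,0,-0.12],[0,0,0],0.05],[[-0.01,0.03,-0.13],[0,0,0],0.05],[[-0.015,0.06,-0.13],[0,0,0],0.05],[[-0.02,0.09,-0.13],[0,0,0],0.05],[[-0.025,0.12,-0.13],[0,0,0],0.05],[[-0.03,0.15,-0.13],[0,0,0],0.05],[[-0.035,0.18,-0.13],[0,0,0],0.05]]'
python3 -m pendant '[[[-0.005,0.03,0],[0,0,0],0.05],[[-0.01,0.06,0],[0,0,0],0.05],[[-0.015,0.09,0],[0,0,0],0.05],[[-0.02,0.12,0],[0,0,0],0.05],[[-0.023,0.15,0],[0,0,0],0.05],[[-0.023,0.169,0],[0,0,0],0.05],[[-0.023,0.169,0],[0,0,0],0.05],[[-0.023,0.169,0],[0,0,0],0.05],[[-0.023,0.169,0],[0,0,0],0.05]]'
python3 - <<'E'
from h import *
go(.6014,.1951,.203)
save('top','t2.png',(130,130,330,280),4)
E
```

```text
t: 4.03
position: [0.578, 0.0271, 0.3052]
tool_rot: [0.0, 3.141, 0.0]
wrist_force: [0.8, 0.7, -0.7]
finger_gap: 0.0594
finger_force: 30.0
t: 4.78
position: [0.6011, 0.1934, 0.3049]
tool_rot: [-0.001, -3.142, 0.002]
wrist_force: [0.5, -0.3, -0.7]
finger_gap: 0.0589
finger_force: 30.0
t4.8 [-0.0003  0.0018  0.1019] [-0.0012 -0.     -0.0008]
```

View pics/t2.png

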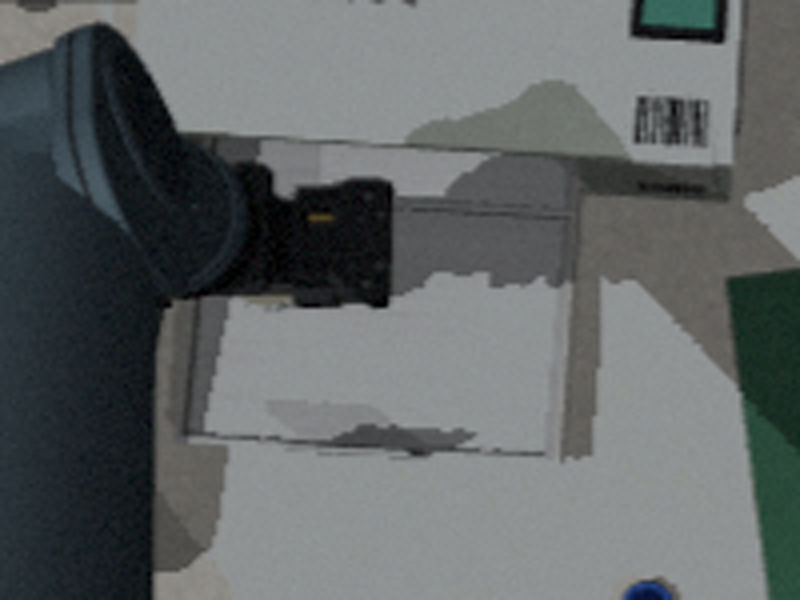

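The gripper with dish 1 is over the shelf's left rear, at about (330,240) in the crop. It is clear of the door and the incubator, so I lower it.

```bash
python3 -m pendant '[[[0,0.001,0.02],[0,0,0],0.05],[[0,0.001,0.045],[0,0,0],0.05],[[0,0.001,0.07],[0,0,0],0.05],[[0,0.001,0.085],[0,0,0],0.05],[[0,0.001,0.095],[0,0,0],0.05],[[0,0.001,0.1],[0,0,0],0.05],[[0,0.001,0.102],[0,0,0],0.05],[[0,0.001,0.102],[0,0,0],0.05]]'
python3 -m pendant '[[[0,0,0],[0,0,0],0.068],[[0,0,0],[0,0,0],0.068],[[0,0,0],[0,0,0],0.068],[[0,0,0],[0,0,0],0.068],[[0,0,-0.03],[0,0,0],0.068],[[0,0,-0.065],[0,0,0],0.068],[[0,0,-0.1],[0,0,0],0.068],[[0,0,-0.12],[0,0,0],0.088],[[0,0,-0.12],[0,0,0],0.088],[[0,0,-0.12],[0,0,0],0.088]]'
python3 - <<'E'
from h import *
s=get_state();go(.566,-.289,.30)
save('wrist','w2.png')
E
```

```text
t: 5.5
position: [0.6015, 0.1953, 0.2033]
tool_rot: [0.001, 3.141, 0.0]
wrist_force: [-0.4, -0.5, -1.0]
finger_gap: 0.0592
finger_force: 30.0
t: 6.33
position: [0.6014, 0.1959, 0.3244]
tool_rot: [-0.0, 3.139, 0.002]
wrist_force: [-0.5, 0.4, 0.4]
finger_gap: 0.0858
finger_force: 0.0
t6.3 [ 0.0356 -0.4849  0.0237] [0.0011 0.0028 0.0003]
```

View pics/w2.png

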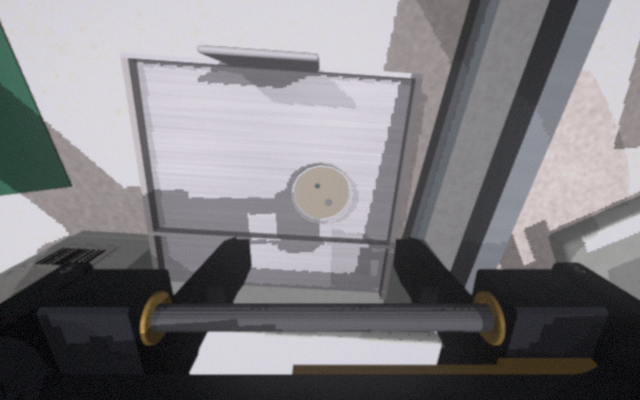

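Dish 1 lies flat on the shelf at (323,193). The rim corners are near (137,63), (413,77), (155,232) and (390,242). Next is dish 2.

```bash
python3 - <<'E'
from h import *
for u in [(137,63),(413,77),(390,242),(155,232)]: print(at('wrist',u,.04).round(4))
print(at('wrist',(323,193),.046).round(4), at('wrist',(259,47),.102).round(4))
E
python3 -m pendant '[[[0.018,-0.24,0],[0,0,0],0.088],[[0.018,-0.24,0],[0,0,0],0.088],[[0.018,-0.24,0],[0,0,0],0.088],[[0.018,-0.24,0],[0,0,0],0.088],[[0.018,-0.24,0],[0,0,0],0.088],[[0.018,-0.24,0],[0,0,0],0.088],[[0.018,-0.24,0],[0,0,0],0.088]]'
python3 -m pendant '[[[0.018,-0.243,0.02],[0,0,0],0.088],[[0.018,-0.243,0.02],[0,0,0],0.088],[[0.018,-0.243,0.02],[0,0,0],0.088],[[0.018,-0.243,0.02],[0,0,0],0.088],[[0.018,-0.243,0.02],[0,0,0],0.088],[[0.018,-0.243,0.02],[0,0,0],0.088],[[0.018,-0.243,0.02],[0,0,0],0.088],[[0.018,-0.243,0.02],[0,0,0],0.088],[[0.018,-0.243,0.02],[0,0,0],0.088]]'
python3 - <<'E'
from h import *
go(.566,-.287,.175)
# find dish tops by colour in wrist view is occluded; use top cam
im=grab_frame('top')[:,:,::-1]; cv2.imwrite('pics/t3.png',cv2.resize(im[150:320,260:480],None,fx=3,fy=3,interpolation=cv2.INTER_CUBIC))
E
```

```text
[0.4846 0.0372 0.04  ]
[0.4957 0.2757 0.04  ]
[0.6566 0.2683 0.04  ]
[0.6448 0.0215 0.04  ]
[0.6001 0.1973 0.046 ] [0.483  0.1557 0.102 ]
t: 6.97
position: [0.5814, -0.0531, 0.3213]
tool_rot: [-0.016, -3.138, 0.008]
wrist_force: [0.8, -1.2, -0.1]
finger_gap: 0.0883
finger_force: 0.0
t: 7.72
position: [0.5651, -0.2861, 0.3014]
tool_rot: [0.001, -3.14, -0.003]
wrist_force: [0.1, 1.0, 0.2]
finger_gap: 0.0878
finger_force: 0.0
t7.7 [-0.0012 -0.0011  0.1264] [ 0.0019 -0.002   0.0006]
```

View pics/t3.png

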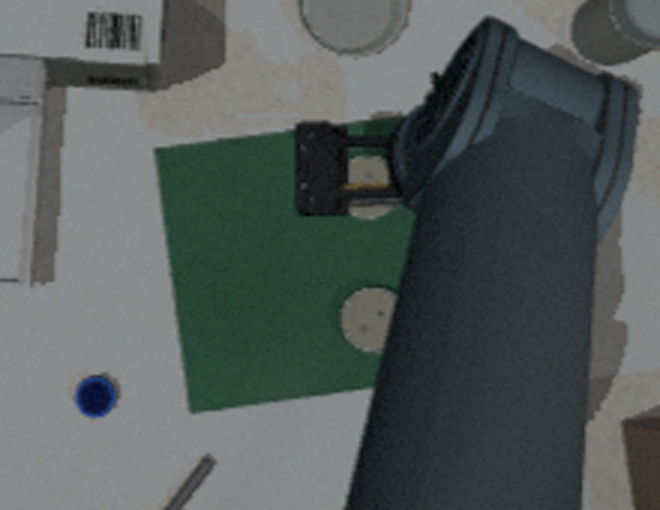

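Dishes 2 and 3 have not moved, and the gripper is straight over dish 2 at (368,185). I descend, grip and lift.

```bash
python3 -m pendant '[[[0,-0.001,0.03],[0,0,0],0.088],[[0,-0.001,0.06],[0,0,0],0.088],[[0,-0.001,0.09],[0,0,0],0.088],[[0,-0.001,0.11],[0,0,0],0.088],[[0,-0.001,0.12],[0,0,0],0.088],[[0,-0.001,0.125],[0,0,0],0.088],[[0,-0.001,0.125],[0,0,0],0.05],[[0,-0.001,0.125],[0,0,0],0.05],[[0,-0.001,0.125],[0,0,0],0.05],[[0,-0.001,0.125],[0,0,0],0.05]]'
python3 -m pendant '[[[0,0,0],[0,0,0],0.05],[[0,0,0],[0,0,0],0.05],[[0,0,0],[0,0,0],0.05],[[0,0,0],[0,0,0],0.05],[[0,0,-0.02],[0,0,0],0.05],[[0,0,-0.05],[0,0,0],0.05],[[0,0,-0.09],[0,0,0],0.05],[[0,0,-0.12],[0,0,0],0.05],[[0,0,-0.13],[0,0,0],0.05],[[0,0,-0.13],[0,0,0],0.05]]'
python3 - <<'E'
from h import *
C=np.array([.569,.149]);X=np.array([.998,-.064]);Y=np.array([.064,.998])
a=C+.030*X-.062*Y; print(a, C-.025*X-.006*Y); go(*a,.203)
E
```

```text
t: 8.6
position: [0.5658, -0.2885, 0.1793]
tool_rot: [-0.001, 3.139, -0.002]
wrist_force: [-0.4, -1.1, 0.7]
finger_gap: 0.0636
finger_force: 0.4
t: 9.43
position: [0.5661, -0.2889, 0.3111]
tool_rot: [0.0, 3.136, -0.004]
wrist_force: [0.9, 0.1, 0.3]
finger_gap: 0.059
finger_force: 30.0
[0.594972 0.085204] [0.543666 0.144612]
t9.4 [-0.0283  0.3743  0.1074] [-0.0023  0.0054 -0.    ]
```

```bash
python3 -m pendant '[[[-0.004,0.03,0],[0,0,0],0.05],[[-0.006,0.065,0],[0,0,0],0.05],[[-0.009,0.1,0],[0,0,0],0.05],[[-0.012,0.135,0],[0,0,0],0.05],[[-0.015,0.17,0],[0,0,0],0.05],[[-0.018,0.205,0],[0,0,0],0.05],[[-0.021,0.24,0],[0,0,0],0.05],[[-0.024,0.275,0],[0,0,0],0.05],[[-0.027,0.31,0],[0,0,0],0.05],[[-0.028,0.345,0],[0,0,0],0.05]]'
python3 -m pendant '[[[0,0.029,0],[0,0,0],0.05],[[0,0.029,0],[0,0,0],0.05],[[0,0.029,0],[0,0,0],0.05],[[0,0.029,0],[0,0,0],0.05]]'
python3 - <<'E'
from h import *
go(.595,.0852,.205); print(get_state()['finger_gap'])
E
```

```text
t: 10.27
position: [0.5923, 0.0584, 0.3057]
tool_rot: [0.0, -3.139, 0.001]
wrist_force: [0.7, 0.4, -1.3]
finger_gap: 0.059
finger_force: 30.0
t: 10.6
position: [0.5925, 0.0849, 0.3063]
tool_rot: [-0.0, -3.139, 0.002]
wrist_force: [-0.3, -1.2, 0.5]
finger_gap: 0.0586
finger_force: 30.0
t10.6 [-0.0027  0.0005  0.1013] [-0.0014 -0.0025 -0.0001]
0.05863487238171208
```

```bash
python3 -m pendant '[[[-0.002,0,0.02],[0,0,0],0.05],[[-0.002,0,0.045],[0,0,0],0.05],[[-0.002,0,0.07],[0,0,0],0.05],[[-0.002,0,0.085],[0,0,0],0.05],[[-0.002,0,0.095],[0,0,0],0.05],[[-0.002,0,0.1],[0,0,0],0.05],[[-0.002,0,0.102],[0,0,0],0.05],[[-0.002,0,0.102],[0,0,0],0.05]]'
python3 -m pendant '[[[0,0,0],[0,0,0],0.068],[[0,0,0],[0,0,0],0.068],[[0,0,0],[0,0,0],0.068],[[0,0,0],[0,0,0],0.068],[[0,0,-0.03],[0,0,0],0.068],[[0,0,-0.065],[0,0,0],0.068],[[0,0,-0.1],[0,0,0],0.068],[[0,0,-0.12],[0,0,0],0.088],[[0,0,-0.12],[0,0,0],0.088],[[0,0,-0.12],[0,0,0],0.088]]'
python3 - <<'E'
from h import *
save('wrist','w3.png'); go(.443,-.291,.30)
print(proj('wrist',(.595,.0852,.046)),proj('wrist',(.600,.197,.046)))
E
python3 -m pendant '[[[0.076,-0.2,0],[0,0,0],0.088],[[0.076,-0.2,0],[0,0,0],0.088],[[0.076,-0.2,0],[0,0,0],0.088],[[0.076,-0.2,0],[0,0,0],0.088],[[0.076,-0.2,0],[0,0,0],0.088],[[0.076,-0.2,0],[0,0,0],0.088]]'
python3 - <<'E'
from h import *
go(.443,-.291,.30)
im=cv2.imread('pics/w3.png'); im2=grab_frame('wrist')[:,:,::-1]
cv2.imwrite('pics/w34.png',np.vstack([im[:300],im2[:300]]))
print(proj('wrist',(.443,-.291,.02)))
E
```

```text
t: 11.27
position: [0.5953, 0.085, 0.2061]
tool_rot: [0.001, 3.141, -0.001]
wrist_force: [-0.0, 0.8, -1.2]
finger_gap: 0.059
finger_force: 30.0
t: 12.1
position: [0.5955, 0.0859, 0.3273]
tool_rot: [-0.001, 3.139, 0.001]
wrist_force: [-1.0, -0.8, -0.5]
finger_gap: 0.0858
finger_force: 0.0
t12.2 [ 0.152  -0.3768  0.0257] [0.0001 0.0002 0.0004]
[320.81209032 192.86204189] [433.64695823 197.65582585]
t: 12.65
position: [0.5153, -0.1219, 0.3244]
tool_rot: [-0.015, -3.137, 0.006]
wrist_force: [-0.8, -0.9, 0.8]
finger_gap: 0.0879
finger_force: 0.0
t12.7 [ 0.0706 -0.1697  0.0254] [-0.0037 -0.0049 -0.0096]
[148.40729717 117.05908489]
```

View pics/w34.png

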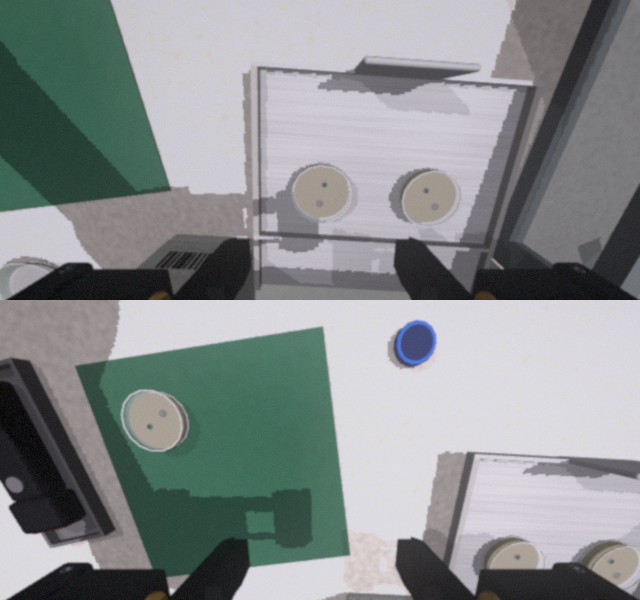

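Both dishes lie flat side by side on the shelf, at (322,191) and (430,197). Dish 3 is still in place at (155,120) in the second frame.

```bash
python3 -m pendant '[[[0.074,-0.17,0.025],[0,0,0],0.088],[[0.074,-0.17,0.025],[0,0,0],0.088],[[0.074,-0.17,0.025],[0,0,0],0.088],[[0.074,-0.17,0.025],[0,0,0],0.088],[[0.074,-0.17,0.025],[0,0,0],0.088],[[0.074,-0.17,0.025],[0,0,0],0.088],[[0.074,-0.17,0.025],[0,0,0],0.088],[[0.074,-0.17,0.025],[0,0,0],0.088]]'
python3 - <<'E'
from h import *
go(.443,-.289,.175)
E
python3 -m pendant '[[[0,0,0.03],[0,0,0],0.088],[[0,0,0.05],[0,0,0],0.088],[[0,0,0.05],[0,0,0],0.088],[[0,0,0.05],[0,0,0],0.088]]'
python3 - <<'E'
from h import *
go(.443,-.289,.175)
E
```

```text
t: 13.37
position: [0.4462, -0.2823, 0.3001]
tool_rot: [0.004, -3.141, -0.003]
wrist_force: [0.4, 1.0, 0.1]
finger_gap: 0.0879
finger_force: 0.0
t13.4 [ 0.0031 -0.0069  0.1251] [ 0.0017 -0.0006  0.0027]
t: 13.7
position: [0.4459, -0.2824, 0.2503]
tool_rot: [0.005, -3.14, -0.003]
wrist_force: [-0.1, -0.0, -0.1]
finger_gap: 0.0884
finger_force: 0.0
t13.7 [ 0.0028 -0.0068  0.0753] [ 0.0018 -0.0017  0.0032]
```

```bash
python3 -m pendant '[[[0.003,-0.006,0.025],[0,0,0],0.088],[[0.003,-0.006,0.05],[0,0,0],0.088],[[0.003,-0.006,0.068],[0,0,0],0.088],[[0.003,-0.006,0.075],[0,0,0],0.088],[[0.003,-0.006,0.075],[0,0,0],0.088],[[0.003,-0.006,0.075],[0,0,0],0.05],[[0.003,-0.006,0.075],[0,0,0],0.05],[[0.003,-0.006,0.075],[0,0,0],0.05],[[0.003,-0.006,0.075],[0,0,0],0.05],[[0.003,-0.006,0.075],[0,0,0],0.05]]'
python3 -m pendant '[[[0,0,0],[0,0,0],0.05],[[0,0,0],[0,0,0],0.05],[[0,0,0],[0,0,0],0.05],[[0,0,0],[0,0,0],0.05],[[0,0,-0.02],[0,0,0],0.05],[[0,0,-0.05],[0,0,0],0.05],[[0,0,-0.09],[0,0,0],0.05],[[0,0,-0.12],[0,0,0],0.05],[[0,0,-0.13],[0,0,0],0.05],[[0,0,-0.13],[0,0,0],0.05]]'
python3 - <<'E'
from h import *
go(.544,.145,.205)
E
```

```text
t: 14.53
position: [0.4426, -0.2905, 0.1767]
tool_rot: [-0.0, 3.14, -0.001]
wrist_force: [-0.5, -0.3, 5.9]
finger_gap: 0.0588
finger_force: 30.0
t: 15.37
position: [0.443, -0.2909, 0.3085]
tool_rot: [-0.0, 3.137, -0.004]
wrist_force: [0.7, 0.1, -0.6]
finger_gap: 0.059
finger_force: 30.0
t15.4 [-0.1006  0.4361  0.1029] [-0.0025  0.0049  0.0001]
```

```bash
python3 -m pendant '[[[-0.01,0.03,0],[0,0,0],0.05],[[-0.022,0.065,0],[0,0,0],0.05],[[-0.034,0.1,0],[0,0,0],0.05],[[-0.045,0.135,0],[0,0,0],0.05],[[-0.055,0.17,0],[0,0,0],0.05],[[-0.065,0.205,0],[0,0,0],0.05],[[-0.075,0.24,0],[0,0,0],0.05],[[-0.085,0.275,0],[0,0,0],0.05],[[-0.095,0.31,0],[0,0,0],0.05],[[-0.1,0.345,0],[0,0,0],0.05]]'
python3 -m pendant '[[[0,0.03,0],[0,0,0],0.05],[[0,0.06,0],[0,0,0],0.05],[[0,0.09,0],[0,0,0],0.05],[[0,0.09,0],[0,0,0],0.05],[[0,0.09,0],[0,0,0],0.05],[[0,0.09,0],[0,0,0],0.05]]'
python3 - <<'E'
from h import *
go(.544,.145,.2045)
E
```

```text
t: 16.2
position: [0.5421, 0.0566, 0.3039]
tool_rot: [0.001, -3.139, 0.001]
wrist_force: [0.5, -0.4, 0.1]
finger_gap: 0.0586
finger_force: 30.0
t: 16.7
position: [0.5415, 0.144, 0.3043]
tool_rot: [0.0, -3.139, 0.002]
wrist_force: [0.5, -0.6, -0.3]
finger_gap: 0.059
finger_force: 30.0
t16.7 [-0.0027  0.0012  0.0998] [-0.0015 -0.0025  0.0001]
```

```bash
python3 -m pendant '[[[-0.002,0.001,0.02],[0,0,0],0.05],[[-0.002,0.001,0.045],[0,0,0],0.05],[[-0.002,0.001,0.07],[0,0,0],0.05],[[-0.002,0.001,0.085],[0,0,0],0.05],[[-0.002,0.001,0.095],[0,0,0],0.05],[[-0.002,0.001,0.1],[0,0,0],0.05],[[-0.002,0.001,0.1],[0,0,0],0.05],[[-0.002,0.001,0.1],[0,0,0],0.05]]'
python3 -m pendant '[[[0,0,0],[0,0,0],0.068],[[0,0,0],[0,0,0],0.068],[[0,0,0],[0,0,0],0.068],[[0,0,0],[0,0,0],0.068],[[0,0,-0.03],[0,0,0],0.068],[[0,0,-0.065],[0,0,0],0.068],[[0,0,-0.1],[0,0,0],0.068],[[0,0,-0.12],[0,0,0],0.068],[[0,0,-0.12],[0,0,0],0],[[0,0,-0.12],[0,0,0],0]]'
python3 -m pendant '[[[0.04,0,0],[0,0,0],0],[[0.08,0,0],[0,0,0],0],[[0.094,0,0],[0,0,0],0],[[0.094,0,0],[0,0,0],0],[[0.094,0,0],[0,0,0],0],[[0.094,0,0],[0,0,0],0]]'
python3 - <<'E'
from h import *
go(.448,.147,.252)
im=grab_frame('top')[:,:,::-1]; cv2.imwrite('pics/t4.png',im)
a=grab_frame('wrist')[:,:,::-1];cv2.imwrite('pics/t45.png',np.vstack([cv2.resize(im[140:290,130:450],(640,300)),a[:300]]))
E
```

```text
t: 17.37
position: [0.5444, 0.1452, 0.2063]
tool_rot: [0.001, 3.141, -0.0]
wrist_force: [-0.1, -0.8, -1.0]
finger_gap: 0.0591
finger_force: 30.0
t: 18.2
position: [0.5444, 0.1459, 0.3271]
tool_rot: [-0.001, 3.139, 0.002]
wrist_force: [-0.9, 1.1, -0.2]
finger_gap: 0.0569
finger_force: 0.0
t: 18.7
position: [0.451, 0.1458, 0.3255]
tool_rot: [-0.0, 3.141, -0.0]
wrist_force: [0.4, 0.2, 0.7]
finger_gap: 0.0166
finger_force: 0.0
t18.7 [0.003  0.0013 0.0735] [-0.0001  0.0005  0.    ]
```

View pics/t45.png

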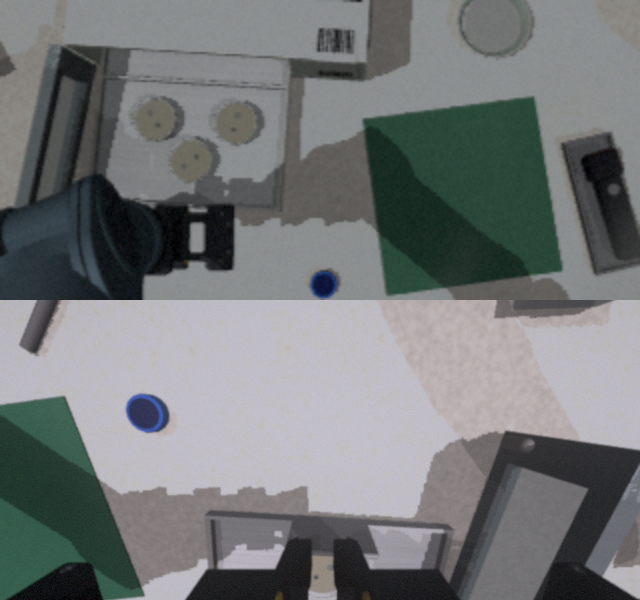

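All three dishes lie flat on the shelf and the mat is empty. Next I push the shelf by its tab.

```bash
python3 -m pendant '[[[0.008,0.002,0.02],[0,0,0],0],[[0.008,0.002,0.045],[0,0,0],0],[[0.008,0.002,0.065],[0,0,0],0],[[0.008,0.002,0.074],[0,0,0],0],[[0.008,0.002,0.074],[0,0,0],0],[[0.008,0.002,0.074],[0,0,0],0]]'
python3 -m pendant '[[[-0.008,0,0],[0,0,0],0],[[-0.016,0,0],[0,0,0],0],[[-0.024,-0.001,0],[0,0,0],0],[[-0.032,-0.002,0],[0,0,0],0],[[-0.04,-0.002,0],[0,0,0],0],[[-0.048,-0.003,0],[0,0,0],0],[[-0.056,-0.003,0],[0,0,0],0],[[-0.064,-0.004,0],[0,0,0],0],[[-0.072,-0.004,0],[0,0,0],0],[[-0.08,-0.005,0],[0,0,0],0]]'
```

```text
t: 19.3
position: [0.4427, 0.1476, 0.2519]
tool_rot: [-0.001, -3.141, 0.001]
wrist_force: [-0.3, 0.5, 0.9]
finger_gap: 0.0002
finger_force: 0.0
t: 20.13
position: [0.5228, 0.1428, 0.2518]
tool_rot: [0.001, -3.141, -0.0]
wrist_force: [-2.6, 1.8, 1.6]
finger_gap: 0.0004
finger_force: 1.3
```

```bash
python3 - <<'E'
from h import *
p,Rm,s=pose(); print(p,s['wrist_force'],s['joints'])
im=grab_frame('top'); cv2.imwrite('pics/t5.png',im[:,:,::-1])
E
```

```text
[0.52279213 0.14277263 0.25177738] [-2.64152517  1.79845678  1.57709372] [-0.39925114  0.57516568  0.06423508  1.9312155  -0.0589169   0.63724763
  1.2732017 ]
```

```bash
python3 -m pendant '[[[-0.008,0,0],[0,0,0],0],[[-0.016,-0.001,0],[0,0,0],0],[[-0.024,-0.001,0],[0,0,0],0],[[-0.032,-0.002,0],[0,0,0],0],[[-0.04,-0.002,0],[0,0,0],0],[[-0.048,-0.003,0],[0,0,0],0],[[-0.056,-0.003,0],[0,0,0],0],[[-0.064,-0.004,0],[0,0,0],0],[[-0.072,-0.004,0],[0,0,0],0],[[-0.08,-0.005,0],[0,0,0],0]]'
python3 -m pendant '[[[0.014,0,0.001],[0,-0.1,0],0],[[0.03,0,0.003],[0,-0.2,0],0],[[0.049,0,0.007],[0,-0.3,0],0],[[0.065,0,0.013],[0,-0.4,0],0],[[0.065,0,0.013],[0,-0.4,0],0],[[0.065,0,0.013],[0,-0.4,0],0],[[0.065,0,0.013],[0,-0.4,0],0]]'
python3 - <<'E'
from h import *
p,Rm,s=pose(); print(p,(p+.166*Rm[:,2]).round(4),Rm[:,2].round(3),np.round(s['joints'],2))
E
```

```text
t: 21.02
position: [0.6028, 0.1377, 0.2518]
tool_rot: [0.0, -3.141, 0.0]
wrist_force: [-3.2, -0.2, -0.3]
finger_gap: 0.0003
finger_force: 1.3
t: 21.6
position: [0.5379, 0.1383, 0.2394]
tool_rot: [-0.001, 2.739, 0.002]
wrist_force: [3.3, 6.0, -0.8]
finger_gap: 0.0004
finger_force: 0.0
[0.53790455 0.13826039 0.23940728] [0.603  0.1385 0.0867] [ 0.392  0.001 -0.92 ] [-0.4   0.56  0.03  2.06  0.73  0.19  0.5 ]
```

```bash
python3 -m pendant '[[[-0.0092,-0.001,0.0039],[0,0,0],0],[[-0.0184,-0.001,0.0078],[0,0,0],0],[[-0.0276,-0.002,0.0117],[0,0,0],0],[[-0.0368,-0.003,0.0156],[0,0,0],0],[[-0.046,-0.003,0.0195],[0,0,0],0],[[-0.046,-0.003,0.0195],[0,0,0],0]]'
python3 - <<'E'
from h import *
p,Rm,s=pose(); print((p+.166*Rm[:,2]).round(4),Rm[:,2].round(3),np.round(s['joints'],2))
im=grab_frame('top')[:,:,::-1]; cv2.imwrite('pics/t6.png',im)
E
```

```text
t: 22.1
position: [0.5897, 0.1344, 0.2394]
tool_rot: [0.002, 2.738, 0.001]
wrist_force: [-0.0, -0.3, 0.3]
finger_gap: 0.0004
finger_force: 0.0
[0.6548 0.1345 0.0867] [ 0.392  0.001 -0.92 ] [-0.28  0.62 -0.07  1.93  0.68  0.27  0.61]
```

```bash
python3 -m pendant '[[[-0.0046,0,0.002],[0,0,0],0],[[-0.0092,-0.001,0.0039],[0,0,0],0]]'
python3 -m pendant '[[[-0.0046,0,0.002],[0,0,0],0],[[-0.0092,-0.001,0.0039],[0,0,0],0]]'
python3 -m pendant '[[[-0.0046,0,0.002],[0,0,0],0],[[-0.0092,-0.001,0.0039],[0,0,0],0]]'
```

```text
t: 22.32
position: [0.5969, 0.134, 0.2388]
tool_rot: [-0.001, 2.742, -0.0]
wrist_force: [-1.9, 2.0, 1.0]
finger_gap: 0.0002
finger_force: 1.2
t: 22.48
position: [0.6064, 0.1334, 0.2385]
tool_rot: [-0.001, 2.744, 0.0]
wrist_force: [-29.0, 5.0, 19.9]
finger_gap: 0.0003
finger_force: 14.5
t: 22.65
position: [0.6094, 0.1341, 0.2368]
tool_rot: [-0.003, 2.758, -0.005]
wrist_force: [-69.4, 3.5, 53.1]
finger_gap: 0.0005
finger_force: 35.1
```

```bash
python3 -m pendant '[[[0.012,0,-0.004],[0,0,0],0],[[0.03,0,-0.012],[0,0,0],0],[[0.055,0,-0.022],[0,0,0],0],[[0.09,0,-0.037],[0,0,0],0],[[0.12,0,-0.055],[0,0,0],0],[[0.12,0,-0.08],[0,0.1,0],0],[[0.12,0,-0.11],[0,0.2,0],0],[[0.12,0,-0.11],[0,0.3,0],0],[[0.12,0,-0.11],[0,0.4,0],0],[[0.12,0,-0.11],[0,0.4,0],0]]'
python3 - <<'E'
from h import *
p,Rm,s=pose(); print(p.round(4),Rm[:,2].round(3),Rm[:,1].round(3),np.round(s['joints'],2))
a=grab_frame('top')[:,:,::-1]; b=grab_frame('scene')[:,:,::-1]
cv2.imwrite('pics/t7.png',np.vstack([cv2.resize(a[130:255,130:330],(640,400))[:300],cv2.resize(b[180:320,280:580],(640,299))]))
E
```

```text
t: 23.48
position: [0.465, 0.1315, 0.2954]
tool_rot: [-0.002, -3.139, -0.006]
wrist_force: [1.4, 0.2, -0.3]
finger_gap: 0.0004
finger_force: 0.0
[0.465  0.1315 0.2954] [-0.003  0.004 -1.   ] [0.001 1.    0.004] [ 0.12  0.49 -0.6   2.03  0.4   0.74  0.84]
```

View pics/t7.png

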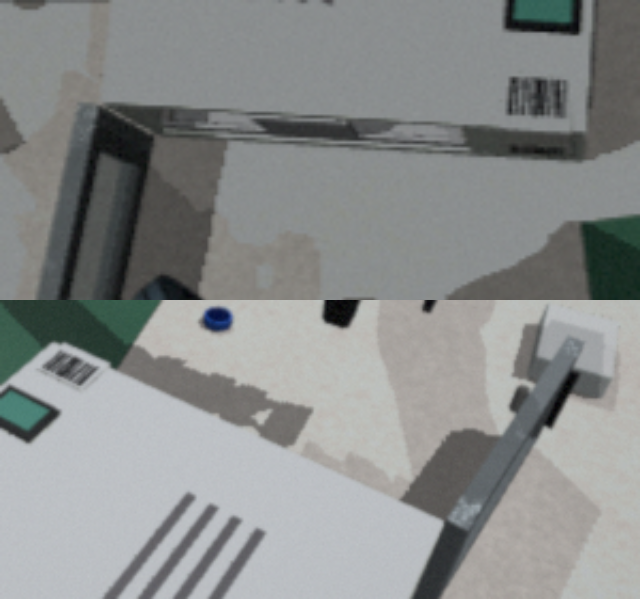

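The shelf is fully in: the tab sits just inside the opening in the top half of the picture, nothing protrudes, and the tip travelled 200 mm to a hard stop. Next I work out the door sweep.

```bash
cat > door.py <<'E'
from h import *
H=np.array([.682,.287]);X=np.array([.998,-.064]);Y=np.array([.064,.998])
def P(q,r=.25,d=.016):
    n=-np.cos(q)*X+np.sin(q)*Y
    return H+r*(-np.sin(q)*X-np.cos(q)*Y)+(.016+d)*n
E
python3 - <<'E'
from door import *
print('start',P(1.80)); go(*P(1.80),.345)
qs=np.linspace(1.8,0.1,31); p0=P(1.8)
for k in (0,10,20):
    print([[round(-a,3),round(b,3),0] for a,b in [P(q)-P(qs[k]) for q in qs[k+1:k+11]]])
print(P(.1),P(0))
E
```

```text
start [0.45191062 0.38990397]
t23.6 [ 0.0138  0.2589 -0.0508] [ 0.0015  0.0013 -0.0025]
[[np.float64(0.005), np.float64(-0.013), 0], [np.float64(0.01), np.float64(-0.027), 0], [np.float64(0.014), np.float64(-0.04), 0], [np.float64(0.017), np.float64(-0.054), 0], [np.float64(0.02), np.float64(-0.068), 0], [np.float64(0.021), np.float64(-0.083), 0], [np.float64(0.022), np.float64(-0.097), 0], [np.float64(0.022), np.float64(-0.111), 0], [np.float64(0.021), np.float64(-0.125), 0], [np.float64(0.019), np.float64(-0.14), 0]]
[[np.float64(-0.002), np.float64(-0.014), 0], [np.float64(-0.006), np.float64(-0.028), 0], [np.float64(-0.01), np.float64(-0.042), 0], [np.float64(-0.015), np.float64(-0.055), 0], [np.float64(-0.02), np.float64(-0.068), 0], [np.float64(-0.027), np.float64(-0.081), 0], [np.float64(-0.034), np.float64(-0.093), 0], [np.float64(-0.041), np.float64(-0.106), 0], [np.float64(-0.05), np.float64(-0.117), 0], [np.float64(-0.059), np.float64(-0.128), 0]]
[[np.float64(-0.01), np.float64(-0.011), 0], [np.float64(-0.02), np.float64(-0.021), 0], [np.float64(-0.031), np.float64(-0.03), 0], [np.float64(-0.042), np.float64(-0.039), 0], [np.float64(-0.054), np.float64(-0.047), 0], [np.float64(-0.066), np.float64(-0.054), 0], [np.float64(-0.078), np.float64(-0.061), 0], [np.float64(-0.091), np.float64(-0.067), 0], [np.float64(-0.105), np.float64(-0.072), 0], [np.float64(-0.118), np.float64(-0.077), 0]]
[0.6095995  0.04556984] [0.634064 0.039548]
```

```bash
python3 -m pendant '[[[0.01,0.0,-0.04],[0,0,0],0],[[0.014,0.03,-0.06],[0,0,0],0],[[0.014,0.06,-0.06],[0,0,0],0],[[0.014,0.1,-0.06],[0,0,0],0],[[0.014,0.14,-0.06],[0,0,0],0],[[0.014,0.18,-0.06],[0,0,0],0],[[0.014,0.22,-0.06],[0,0,0],0],[[0.014,0.259,-0.06],[0,0,0],0],[[0.014,0.259,-0.06],[0,0,0],0],[[0.014,0.259,-0.06],[0,0,0],0]]'
python3 - <<'E'
from door import *
go(*P(1.8),.268)
E
```

```text
t: 24.42
position: [0.4484, 0.3932, 0.353]
tool_rot: [-0.007, 3.14, 0.002]
wrist_force: [0.2, 0.2, 0.3]
finger_gap: 0.0002
finger_force: 0.0
t24.4 [-0.0034 -0.0034  0.085 ] [0.0012 0.0013 0.0046]
```

```bash
python3 -m pendant '[[[-0.003,-0.002,0.03],[0,0,0],0],[[-0.003,-0.002,0.06],[0,0,0],0],[[-0.003,-0.002,0.085],[0,0,0],0],[[-0.003,-0.002,0.085],[0,0,0],0],[[-0.003,-0.002,0.085],[0,0,0],0]]'
python3 -m pendant '[[[0.005,-0.013,0],[0,0,0],0],[[0.01,-0.027,0],[0,0,0],0],[[0.014,-0.04,0],[0,0,0],0],[[0.017,-0.054,0],[0,0,0],0],[[0.02,-0.068,0],[0,0,0],0],[[0.021,-0.083,0],[0,0,0],0],[[0.022,-0.097,0],[0,0,0],0],[[0.022,-0.111,0],[0,0,0],0],[[0.021,-0.125,0],[0,0,0],0],[[0.019,-0.14,0],[0,0,0],0]]'
python3 -m pendant '[[[-0.002,-0.014,0],[0,0,0],0],[[-0.006,-0.028,0],[0,0,0],0],[[-0.01,-0.042,0],[0,0,0],0],[[-0.015,-0.055,0],[0,0,0],0],[[-0.02,-0.068,0],[0,0,0],0],[[-0.027,-0.081,0],[0,0,0],0],[[-0.034,-0.093,0],[0,0,0],0],[[-0.041,-0.106,0],[0,0,0],0],[[-0.05,-0.117,0],[0,0,0],0],[[-0.059,-0.128,0],[0,0,0],0]]'
python3 - <<'E'
from door import *
go(*P(.667),.268); grab=grab_frame('top');cv2.imwrite('pics/t8.png',grab[:,:,::-1])
E
```

```text
t: 24.83
position: [0.4528, 0.3871, 0.2676]
tool_rot: [-0.001, -3.141, 0.004]
wrist_force: [0.7, 0.8, 0.1]
finger_gap: 0.0006
finger_force: 0.0
t: 25.67
position: [0.4342, 0.2481, 0.27]
tool_rot: [-0.0, 3.139, 0.002]
wrist_force: [1.4, -0.1, 0.6]
finger_gap: 0.0009
finger_force: 0.2
t: 26.5
position: [0.4935, 0.1197, 0.2699]
tool_rot: [0.001, 3.139, 0.0]
wrist_force: [-0.7, 1.1, 0.1]
finger_gap: 0.0002
finger_force: 0.2
t26.5 [0.0022 0.0025 0.0019] [ 0.      0.0027 -0.0004]
```

```bash
python3 -m pendant '[[[-0.01,-0.011,0],[0,0,0],0],[[-0.02,-0.021,0],[0,0,0],0],[[-0.031,-0.03,0],[0,0,0],0],[[-0.042,-0.039,0],[0,0,0],0],[[-0.054,-0.047,0],[0,0,0],0],[[-0.066,-0.054,0],[0,0,0],0],[[-0.078,-0.061,0],[0,0,0],0],[[-0.091,-0.067,0],[0,0,0],0],[[-0.105,-0.072,0],[0,0,0],0],[[-0.118,-0.077,0],[0,0,0],0]]'
python3 -m pendant '[[[-0.004,-0.001,0],[0,0,0],0],[[-0.008,-0.002,0],[0,0,0],0],[[-0.012,-0.003,0],[0,0,0],0]]'
python3 -m pendant '[[[-0.004,-0.001,0],[0,0,0],0],[[-0.008,-0.002,0],[0,0,0],0]]'
python3 -m pendant '[[[-0.003,0,0],[0,0,0],0],[[-0.006,0,0],[0,0,0],0]]'
```

```text
t: 27.38
position: [0.6116, 0.0432, 0.2692]
tool_rot: [0.0, 3.141, 0.0]
wrist_force: [-0.2, 0.1, -0.7]
finger_gap: 0.0006
finger_force: 0.2
t: 27.63
position: [0.6226, 0.041, 0.2687]
tool_rot: [0.001, -3.142, -0.0]
wrist_force: [-0.2, 0.6, -0.5]
finger_gap: -0.0
finger_force: 0.0
t: 27.8
position: [0.6292, 0.0397, 0.2683]
tool_rot: [0.002, -3.137, -0.0]
wrist_force: [-9.8, 2.5, 7.5]
finger_gap: 0.0005
finger_force: 4.7
t: 27.97
position: [0.6356, 0.039, 0.2683]
tool_rot: [0.001, -3.138, 0.002]
wrist_force: [-4.0, -1.6, 3.1]
finger_gap: -0.0
finger_force: 1.7
```

```bash
python3 -m pendant '[[[-0.002,0,0],[0,0,0],0],[[-0.004,0,0],[0,0,0],0]]'
python3 -m pendant '[[[-0.002,0,0],[0,0,0],0],[[-0.003,0,0],[0,0,0],0]]'
```

```text
t: 28.13
position: [0.6406, 0.0387, 0.2683]
tool_rot: [0.001, -3.141, 0.0]
wrist_force: [-0.8, -1.2, -0.2]
finger_gap: 0.0006
finger_force: 0.1
t: 28.3
position: [0.642, 0.0389, 0.2681]
tool_rot: [0.0, -3.135, 0.002]
wrist_force: [-14.3, -0.7, 10.3]
finger_gap: 0.0008
finger_force: 7.1
```

```bash
python3 -m pendant '[[[-0.002,0,0],[0,0,0],0],[[-0.002,0,0],[0,0,0],0]]'
python3 -m pendant '[[[0.015,0,0],[0,0,0],0],[[0.04,0,-0.01],[0,0,0],0],[[0.07,0,-0.04],[0,0,0],0.03],[[0.1,-0.03,-0.07],[0,0,0],0.088],[[0.1,-0.07,-0.07],[0,0,0],0.088],[[0.1,-0.11,-0.07],[0,0,0],0.088],[[0.1,-0.15,-0.07],[0,0,0],0.088],[[0.1,-0.19,-0.07],[0,0,0],0.088],[[0.1,-0.19,-0.07],[0,0,0],0.088],[[0.1,-0.19,-0.07],[0,0,0],0.088]]'
python3 - <<'E'
from h import *
print(pose()[0])
a=grab_frame('top')[:,:,::-1]; b=grab_frame('wrist')[:,:,::-1];cv2.imwrite('pics/t9.png',a);cv2.imwrite('pics/w9.png',b)
cv2.imwrite('pics/t9c.png',np.hstack([cv2.resize(a[120:220,150:310],(480,300),interpolation=cv2.INTER_CUBIC),cv2.resize(a[190:290,400:460],(180,300),interpolation=cv2.INTER_CUBIC)]))
print(pose()[2]['t'])
E
```

```text
t: 28.47
position: [0.6426, 0.039, 0.268]
tool_rot: [0.001, -3.131, 0.004]
wrist_force: [-18.5, -1.5, 13.4]
finger_gap: 0.0007
finger_force: 9.3
t: 29.3
position: [0.5457, -0.1543, 0.3384]
tool_rot: [0.009, 3.141, -0.001]
wrist_force: [-0.2, 0.4, 0.1]
finger_gap: 0.0514
finger_force: 0.0
[ 0.54571537 -0.15433455  0.33836636]
29.4
```

View pics/t9c.png

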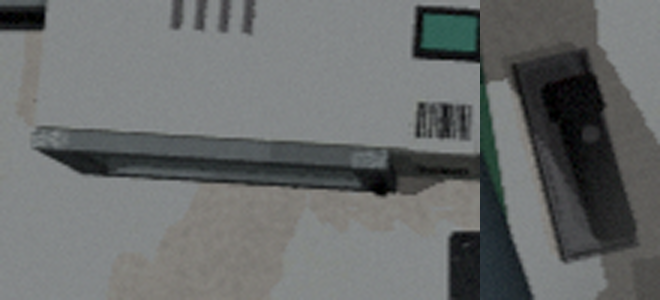

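The door sits flush on the incubator front from (35,140) to (390,160), and the scanner lies in its dock as before, head towards +x. The flat bar sides will square the scanner to the fingers when I grip, so I go there now.

```bash
python3 - <<'E'
from h import *
go(.485,-.427,.30,101.5)
E
```

```text
t29.4 [ 0.0614 -0.2768  0.0382] [ 0.001   0.0011 -0.1994]
```

```bash
python3 -m pendant '[[[0.01,-0.04,0.005],[0,0,-0.03],0.088],[[0.02,-0.08,0.01],[0,0,-0.06],0.088],[[0.03,-0.12,0.015],[0,0,-0.09],0.088],[[0.04,-0.16,0.02],[0,0,-0.12],0.088],[[0.05,-0.2,0.025],[0,0,-0.15],0.088],[[0.057,-0.24,0.03],[0,0,-0.18],0.088],[[0.06,-0.272,0.036],[0,0,-0.2],0.088],[[0.06,-0.272,0.036],[0,0,-0.2],0.088],[[0.06,-0.272,0.036],[0,0,-0.2],0.088],[[0.06,-0.272,0.036],[0,0,-0.2],0.088]]'
python3 - <<'E'
from h import *
go(.485,-.427,.189,101.5)
b=grab_frame('wrist')[:,:,::-1]; cv2.imwrite('pics/w10.png',b)
print(proj('wrist',(.480,-.428,.04)),proj('wrist',(.408,-.442,.04)),proj('wrist',(.553,-.414,.042)))
a=grab_frame('top'); cv2.imwrite('pics/t10.png',a[:,:,::-1])
E
```

```text
t: 30.23
position: [0.4873, -0.4208, 0.3025]
tool_rot: [-0.319, 3.124, 0.002]
wrist_force: [0.5, 0.6, -0.2]
finger_gap: 0.0878
finger_force: 0.0
t30.2 [ 0.0037 -0.0058  0.1135] [0.0014 0.0014 0.0026]
[314.7876231  188.71867067] [315.06974353 104.16767243] [314.30861683 260.72383468]
```

View pics/w10.png

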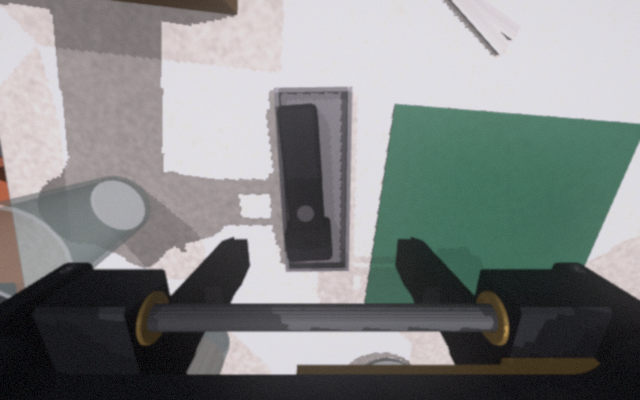

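The wrist view shows the scanner's tail at (277,107)–(315,103) and its head front at (286,260)–(332,258), lying against one side of the dock.

```bash
python3 - <<'E'
from h import *
A=[at('wrist',u,z) for u,z in [((278,106),.04),((315,103),.04),((286,259),.042),((332,257),.042)]]
for a in A: print(a.round(4))
t=(A[0]+A[1])/2;h=(A[2]+A[3])/2;d=(h-t)[:2];print(np.linalg.norm(d),np.degrees(np.arctan2(d[1],d[0])),(t+h)/2)
yaw=np.degrees(np.arctan2(d[1],d[0]));o=(t+h)/2
D=[at('wrist',u,.018) for u in [(275,88),(351,88),(347,269),(286,269)]]
for a in D: print(a.round(4))
go(o[0],o[1],.189,90+yaw)
E
```

```text
[ 0.4155 -0.4722  0.04  ]
[ 0.407  -0.4425  0.04  ]
[ 0.5567 -0.4422  0.042 ]
[ 0.5452 -0.3979  0.042 ]
0.1446078365549803 14.951139295282454 [ 0.48110594 -0.43867639  0.041     ]
[ 0.4019 -0.4803  0.018 ]
[ 0.3882 -0.4141  0.018 ]
[ 0.5706 -0.3745  0.018 ]
[ 0.5842 -0.4407  0.018 ]
t30.3 [ 0.01   -0.0166  0.1138] [ 0.0007  0.0013 -0.0566]
```

```bash
python3 -m pendant '[[[0.006,-0.013,0.02],[0,0,-0.02],0.088],[[0.006,-0.014,0.05],[0,0,-0.04],0.088],[[0.006,-0.014,0.08],[0,0,-0.04],0.088],[[0.006,-0.014,0.1],[0,0,-0.04],0.088],[[0.006,-0.014,0.11],[0,0,-0.04],0.07],[[0.006,-0.014,0.113],[0,0,-0.04],0.05],[[0.006,-0.014,0.113],[0,0,-0.04],0.02],[[0.006,-0.014,0.113],[0,0,-0.04],0.02],[[0.006,-0.014,0.113],[0,0,-0.04],0.02],[[0.006,-0.014,0.113],[0,0,-0.04],0.02]]'
python3 -m pendant '[[[0,0,0],[0,0,0],0.02],[[0,0,0],[0,0,0],0.02],[[0,0,0],[0,0,0],0.02],[[0,0,0],[0,0,0],0.02],[[0,0,0],[0,0,0],0.02]]'
```

```text
t: 31.17
position: [0.4832, -0.4385, 0.1908]
tool_rot: [-0.376, 3.117, -0.003]
wrist_force: [0.5, 1.1, -0.4]
finger_gap: 0.0501
finger_force: 0.0
t: 31.58
position: [0.4828, -0.4385, 0.1899]
tool_rot: [-0.376, 3.119, -0.001]
wrist_force: [-1.1, 0.4, 5.6]
finger_gap: 0.0339
finger_force: 29.8
```

```bash
python3 -m pendant '[[[0,0,-0.01],[0,0,0],0.02],[[0,0,-0.025],[0,0,0],0.02],[[0,0,-0.045],[0,0,0],0.02],[[0,0,-0.065],[0,0,0],0.02],[[0,0,-0.08],[0,0,0],0.02],[[0,0,-0.08],[0,0,0],0.02]]'
python3 - <<'E'
from h import *
go(.5278,-.0444,.26,86.3)
E
```

```text
t: 32.08
position: [0.484, -0.4388, 0.2736]
tool_rot: [-0.376, 3.115, -0.007]
wrist_force: [1.0, -0.5, -1.9]
finger_gap: 0.0338
finger_force: 29.8
t32.1 [-0.1363  0.3727  0.0124] [-0.0041  0.0045  0.3047]
```

```bash
python3 -m pendant '[[[-0.01,0.025,0],[0,0,0.02],0.02],[[-0.022,0.055,0],[0,0,0.05],0.02],[[-0.034,0.09,0],[0,0,0.08],0.02],[[-0.046,0.125,0],[0,0,0.11],0.02],[[-0.058,0.16,0],[0,0,0.14],0.02],[[-0.07,0.195,0],[0,0,0.17],0.02],[[-0.082,0.23,0],[0,0,0.2],0.02],[[-0.094,0.265,0],[0,0,0.23],0.02],[[-0.106,0.295,0],[0,0,0.26],0.02],[[-0.116,0.32,0],[0,0,0.28],0.02]]'
python3 -m pendant '[[[0,0,0],[0,0,0],0.02],[[0,0,0],[0,0,0],0.02],[[0,0,0],[0,0,0],0.02]]'
python3 - <<'E'
from h import *
go(.5278,-.0444,.228,86.3)
E
```

```text
t: 32.92
position: [0.5189, -0.0968, 0.2691]
tool_rot: [-0.061, -3.14, -0.002]
wrist_force: [0.2, 0.2, -2.3]
finger_gap: 0.0338
finger_force: 29.8
t: 33.17
position: [0.5189, -0.1005, 0.269]
tool_rot: [-0.063, -3.14, 0.001]
wrist_force: [-0.3, -0.7, -2.3]
finger_gap: 0.0337
finger_force: 29.8
t33.2 [-0.0067  0.0565  0.0409] [-0.0008 -0.001   0.0247]
```

```bash
python3 -m pendant '[[[-0.001,0.015,0.01],[0,0,0.01],0.02],[[-0.003,0.03,0.02],[0,0,0.02],0.02],[[-0.005,0.045,0.03],[0,0,0.025],0.02],[[-0.006,0.053,0.038],[0,0,0.025],0.02],[[-0.007,0.0565,0.041],[0,0,0.025],0.02],[[-0.007,0.0565,0.041],[0,0,0.025],0.02],[[-0.007,0.0565,0.041],[0,0,0.025],0.02],[[-0.007,0.0565,0.041],[0,0,0.025],0.02]]'
python3 - <<'E'
from h import *
go(.5278,-.0444,.228,86.3)
im=grab_frame('top')[:,:,::-1]; cv2.imwrite('pics/t11.png',im)
# predicted image positions of window edge corners (head top, z=.080) and dark columns along the axis ahead
X=np.array([.998,-.064,0]);Y=np.array([.064,.998,0]);o=np.array([.5278,-.0444,.08])
print([proj('top',o+a*X+b*Y).round(1).tolist() for a,b in [(.0745,.023),(.0745,-.023),(.134,0)]])
for a in np.arange(.04,.11,.005):
    q=proj('top',o+a*X); print(round(a,3),im[int(round(q[1])),int(round(q[0]))].tolist(),end=' ')
E
```

```text
t: 33.83
position: [0.5286, -0.0449, 0.2287]
tool_rot: [0.104, 3.14, -0.001]
wrist_force: [0.6, -0.8, -2.0]
finger_gap: 0.0339
finger_force: 29.8
t33.8 [0.0008 0.0005 0.0007] [-0.0008  0.0004 -0.0018]
[[287.5, 196.3], [304.8, 197.3], [297.6, 174.7]]
0.04 [58, 50, 41] 0.045 [54, 48, 35] 0.05 [62, 55, 43] 0.055 [72, 64, 51] 0.06 [73, 65, 53] 0.065 [64, 58, 45] 0.07 [41, 35, 30] 0.075 [29, 28, 19] 0.08 [52, 48, 39] 0.085 [64, 57, 45] 0.09 [58, 52, 42] 0.095 [35, 32, 25] 0.1 [27, 27, 25] 0.105 [136, 137, 134] 0.11 [139, 139, 135]
```

```bash
for i in 1 2 3; do python3 -m pendant '[[[0,0,0],[0,0,0],0.02],[[0,0,0],[0,0,0],0.02],[[0,0,0],[0,0,0],0.02],[[0,0,0],[0,0,0],0.02],[[0,0,0],[0,0,0],0.02],[[0,0,0],[0,0,0],0.02],[[0,0,0],[0,0,0],0.02],[[0,0,0],[0,0,0],0.02],[[0,0,0],[0,0,0],0.02],[[0,0,0],[0,0,0],0.02]]'; done
python3 - <<'E'
from h import *
b=grab_frame('wrist')[:,:,::-1]; cv2.imwrite('pics/w11.png',b)
p,Rm,_=pose()
# where scanner tail corners/head corners should appear if unslipped
def sc(x,y,z): return p+Rm@np.array([-x,y,.184-z])
for c in [(-.075,.017,.034),(-.075,-.017,.034)]: print(proj('wrist',sc(*c)).round(1))
u,v=proj('wrist',sc(-.075,0,.034)); g=cv2.cvtColor(b,cv2.COLOR_BGR2GRAY)
print(g[int(v)-16:int(v)+13:2,int(u)-6:int(u)+7].mean(1).round(0), int(v))
r=int(v)+12; print(r,g[r,int(u)-34:int(u)+35:2])
E
```

```text
t: 34.72
position: [0.5285, -0.0436, 0.2284]
tool_rot: [-0.102, -3.14, 0.0]
wrist_force: [-0.4, 1.0, -1.1]
finger_gap: 0.0335
finger_force: 29.8
t: 35.55
position: [0.5285, -0.0436, 0.2284]
tool_rot: [0.102, 3.14, -0.0]
wrist_force: [0.3, -0.1, -0.9]
finger_gap: 0.0338
finger_force: 29.8
t: 36.38
position: [0.5285, -0.0436, 0.2284]
tool_rot: [0.102, 3.14, -0.0]
wrist_force: [0.1, 0.1, -2.1]
finger_gap: 0.0337
finger_force: 29.8
[357.9 122.9]
[283. 123.]
[231. 230. 230. 229. 230. 230. 230. 159.  64.  63.  65.  65.  66.  66.
  66.] 122
134 [ 61  64  64  65  63  68  65  67  66  66  65  66  68  67  68  67  64  67
  65  69  67  67  73  69  70  72  69  70  72  69  73  67  68  67 124]
```

```bash
python3 - <<'E'
from h import *
q=proj('top',(.662,-.053,.062)); print(q, ((q[0]-130)*4,(q[1]-150)*4))
E
```

```text
[297.72583668 175.7192495 ] (np.float64(670.9033467126035), np.float64(102.87699801983808))
```

```bash
python3 -m pendant '[[[0.001,-0.001,0],[0,0,0],0.02],[[0.002,-0.002,0],[0,0,0],0.02],[[0.002,-0.002,0],[0,0,0],0.02],[[0.002,-0.002,0],[0,0,0],0.02],[[0.002,-0.002,0],[0,0,0],0.02],[[0.002,-0.002,0],[0,0,0],0.02],[[0.002,-0.002,0],[0,0,0],0.02],[[0.002,-0.002,0],[0,0,0],0.02],[[0.002,-0.002,0],[0,0,0],0.02],[[0.002,-0.002,0],[0,0,0],0.02]]'
for i in 1 2; do python3 -m pendant '[[[0,0,0],[0,0,0],0.02],[[0,0,0],[0,0,0],0.02],[[0,0,0],[0,0,0],0.02],[[0,0,0],[0,0,0],0.02],[[0,0,0],[0,0,0],0.02],[[0,0,0],[0,0,0],0.02],[[0,0,0],[0,0,0],0.02],[[0,0,0],[0,0,0],0.02],[[0,0,0],[0,0,0],0.02],[[0,0,0],[0,0,0],0.02]]'; done
python3 -m pendant '[[[0.003,-0.004,-0.005],[0,0,0],0.02],[[0.006,-0.012,-0.018],[0,0,0],0.02],[[0.01,-0.025,-0.032],[0,0,0],0.02],[[0.012,-0.045,-0.042],[0,0,0],0.02],[[0.014,-0.06,-0.045],[0,0,0],0.02],[[0.014,-0.06,-0.045],[0,0,0],0.02]]'
python3 - <<'E'
from h import *
go(.4855,-.428,.27,102.3)
E
```

```text
t: 37.27
position: [0.5264, -0.0455, 0.2284]
tool_rot: [0.102, 3.14, -0.0]
wrist_force: [0.2, -0.1, -2.3]
finger_gap: 0.0336
finger_force: 29.8
t: 38.1
position: [0.5264, -0.0455, 0.2284]
tool_rot: [0.102, 3.14, 0.0]
wrist_force: [-0.8, 0.8, -1.8]
finger_gap: 0.0336
finger_force: 29.8
t: 38.93
position: [0.5263, -0.0455, 0.2284]
tool_rot: [0.102, 3.14, -0.0]
wrist_force: [0.0, 1.2, -0.8]
finger_gap: 0.0335
finger_force: 29.8
t: 39.43
position: [0.5079, -0.1084, 0.2743]
tool_rot: [0.11, 3.139, -0.005]
wrist_force: [0.7, -0.4, -1.1]
finger_gap: 0.0339
finger_force: 29.8
t39.4 [ 1.000e-04 -3.204e-01  5.300e-03] [-0.003   0.0003 -0.2844]
```

```bash
python3 -m pendant '[[[0,-0.03,0],[0,0,-0.03],0.02],[[0,-0.065,0],[0,0,-0.06],0.02],[[0,-0.1,0],[0,0,-0.09],0.02],[[0,-0.135,0],[0,0,-0.12],0.02],[[0,-0.17,0],[0,0,-0.15],0.02],[[0,-0.205,0],[0,0,-0.18],0.02],[[0,-0.24,0],[0,0,-0.21],0.02],[[0,-0.275,0],[0,0,-0.24],0.02],[[0,-0.305,0],[0,0,-0.27],0.02],[[0,-0.32,0],[0,0,-0.29],0.02]]'
python3 -m pendant '[[[0,0,0],[0,0,0],0.02],[[0,0,0],[0,0,0],0.02],[[0,0,0],[0,0,0],0.02],[[0,0,0],[0,0,0],0.02]]'
python3 - <<'E'
from h import *
go(.484,-.434,.191,102.8)
E
```

```text
t: 40.27
position: [0.4863, -0.428, 0.2729]
tool_rot: [0.348, -3.121, 0.003]
wrist_force: [0.1, -0.5, -2.1]
finger_gap: 0.0336
finger_force: 29.8
t: 40.6
position: [0.4885, -0.4217, 0.2734]
tool_rot: [-0.357, 3.121, 0.002]
wrist_force: [-1.1, -0.7, -1.9]
finger_gap: 0.0336
finger_force: 29.8
t40.6 [ 0.0072 -0.0111  0.0824] [0.0012 0.0004 0.0043]
```

```bash
python3 -m pendant '[[[0.004,-0.006,0],[0,0,0],0.02],[[0.007,-0.011,0.01],[0,0,0.004],0.02],[[0.007,-0.011,0.03],[0,0,0.004],0.02],[[0.007,-0.011,0.05],[0,0,0.004],0.02],[[0.007,-0.011,0.055],[0,0,0.004],0.02],[[0.007,-0.011,0.055],[0,0,0.004],0.02],[[0.007,-0.011,0.055],[0,0,0.004],0.02]]'
python3 - <<'E'
from h import *
go(.484,-.434,.191,102.8)
b=grab_frame('wrist')[:,:,::-1]; cv2.imwrite('pics/w12.png',b)
g=cv2.cvtColor(b,cv2.COLOR_BGR2GRAY)
print(g[90:140:2,318:325].mean(1).round(0)); 
for r in (100,135,160): print(r,g[r,220:420:4].tolist())
D=[(.402,-.480),(.388,-.413),(.571,-.3735),(.5835,-.441)]
for a in D: print(proj('wrist',(*a,.018)).round(0))
E
```

```text
t: 41.18
position: [0.4835, -0.4361, 0.2185]
tool_rot: [-0.347, 3.122, 0.0]
wrist_force: [0.9, -0.1, -1.4]
finger_gap: 0.0339
finger_force: 29.8
t41.2 [-0.0009  0.002   0.0275] [ 0.0001  0.     -0.0021]
[232. 187. 148. 148. 139. 100. 128. 132. 130. 132. 140. 144. 142. 143.
 143.  98.  52.  52.  54.  55.  56.  56.  57.  59.  58.]
100 [234, 234, 234, 233, 232, 233, 235, 233, 233, 234, 234, 232, 232, 175, 179, 148, 129, 93, 128, 122, 101, 94, 89, 122, 121, 101, 94, 94, 123, 122, 102, 94, 93, 126, 125, 103, 99, 94, 127, 96, 101, 93, 161, 213, 232, 232, 234, 234, 233, 234]
135 [235, 232, 233, 233, 235, 233, 233, 234, 215, 168, 168, 169, 158, 168, 164, 120, 68, 61, 60, 61, 57, 56, 59, 63, 56, 61, 57, 59, 60, 63, 61, 63, 59, 56, 136, 143, 144, 146, 99, 98, 74, 141, 161, 227, 233, 233, 232, 232, 231, 233]
160 [234, 233, 233, 233, 232, 234, 233, 234, 233, 181, 174, 169, 164, 161, 160, 139, 91, 55, 53, 55, 51, 58, 53, 56, 51, 51, 54, 55, 55, 53, 57, 59, 50, 45, 119, 125, 128, 128, 88, 88, 82, 147, 220, 231, 231, 233, 232, 231, 233, 233]
[281.  92.]
[393.  94.]
[373. 335.]
[290. 332.]
```

```bash
python3 -m pendant '[[[-0.001,0.003,0],[0,0,0],0.02],[[-0.002,0.006,0],[0,0,0],0.02],[[-0.002,0.007,0.008],[0,0,0],0.02],[[-0.002,0.007,0.016],[0,0,0],0.02],[[-0.002,0.007,0.023],[0,0,0],0.02],[[-0.002,0.007,0.027],[0,0,0],0.02],[[-0.002,0.007,0.027],[0,0,0],0.02],[[-0.002,0.007,0.027],[0,0,0],0.02]]'
```

```text
t: 41.9
position: [0.4837, -0.4288, 0.1908]
tool_rot: [0.347, -3.122, -0.001]
wrist_force: [-0.3, -0.1, -2.2]
finger_gap: 0.034
finger_force: 29.9
```

```bash
python3 -m pendant '[[[0,0,0.001],[0,0,0],0.02],[[0,0,0.001],[0,0,0],0.06],[[0,0,0.001],[0,0,0],0.06],[[0,0,0.001],[0,0,0],0.06],[[0,0,0.001],[0,0,0],0.06],[[0,0,-0.02],[0,0,0],0.07],[[0,0,-0.055],[0,0,0],0.088],[[0,0,-0.09],[0,0,0],0.088],[[0,0,-0.12],[0,0,0],0.088],[[0,0,-0.12],[0,0,0],0.088]]'
python3 -m pendant '[[[0,0,0],[0,0,0],0.088],[[0,0,0],[0,0,0],0.088]]'
python3 - <<'E'
from h import *
p,Rm,s=pose(); print(p)
b=grab_frame('wrist')[:,:,::-1]; g=cv2.cvtColor(b,cv2.COLOR_BGR2GRAY)
m=(g<75).astype(np.uint8); m[:,:240]=0;m[:,400:]=0;m[262:]=0
n,l,st,c=cv2.connectedComponentsWithStats(m); i=1+np.argmax(st[1:,4]); print(st[i],c[i])
r=cv2.minAreaRect(np.argwhere(l==i)[:,::-1].astype(np.float32)); print(r)
D=[(.402,-.480),(.388,-.413),(.571,-.3735),(.5835,-.441)]
for a in D: print(proj('wrist',(*a,.018)).round(0))
for a in [-.075,.039]:
  for y in (.017,-.017): print('scanner',proj('wrist',(.4837+a*.9751-y*.2215,-.4288+a*.2215+y*.9751,.04)).round(0))
for r in (130,170,210): print(r,g[r,268:368:3].tolist())
E
```

```text
t: 42.73
position: [0.486, -0.4297, 0.3182]
tool_rot: [-0.346, 3.115, -0.011]
wrist_force: [1.5, 0.5, -0.1]
finger_gap: 0.0877
finger_force: 0.0
t: 42.9
position: [0.4834, -0.4288, 0.3108]
tool_rot: [0.346, -3.122, -0.0]
wrist_force: [-0.5, -0.1, 0.5]
finger_gap: 0.0879
finger_force: 0.0
[ 0.48342843 -0.42875727  0.31082781]
[ 292  114   58  148 5944] [320.60918573 192.08445491]
((319.5520324707031, 188.24783325195312), (147.74679565429688, 55.95145034790039), 87.61405944824219)
[286.  96.]
[360.  97.]
[352. 271.]
[291. 269.]
scanner [340. 114.]
scanner [301. 114.]
scanner [338. 234.]
scanner [304. 234.]
130 [222, 220, 221, 220, 214, 152, 141, 128, 75, 79, 88, 80, 54, 60, 59, 59, 63, 63, 60, 64, 60, 61, 63, 56, 102, 119, 123, 101, 87, 107, 146, 211, 219, 221]
170 [177, 167, 164, 161, 160, 152, 149, 128, 89, 73, 81, 85, 51, 51, 52, 49, 51, 50, 52, 53, 51, 50, 54, 46, 98, 114, 111, 80, 79, 130, 194, 213, 218, 219]
210 [213, 145, 150, 150, 151, 154, 150, 122, 79, 69, 76, 84, 82, 46, 48, 46, 43, 46, 53, 47, 49, 47, 46, 49, 92, 109, 80, 80, 108, 157, 201, 218, 218, 218]
```

```bash
python3 -m pendant '[[[0,0,-0.03],[0,0,0],0.088],[[0,0,-0.05],[0,0,0],0.088],[[0,0,-0.05],[0,0,0],0.088],[[0,0,-0.05],[0,0,0],0.088],[[0,0,-0.05],[0,0,0],0.088]]'; python3 -c "
from station import hand_in
print(hand_in())"
```

```text
t: 43.37
position: [0.4833, -0.4286, 0.3595]
tool_rot: [0.347, -3.12, -0.003]
wrist_force: [0.7, 0.4, 0.7]
finger_gap: 0.0881
finger_force: 0.0
the job is handed in; nothing more can be done
None
```

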